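# Put the washed utensils back in their drawer trays

### The job

The tongs, the strainer and the wooden spoon have been washed and lie on the dark drying mat. Put each one away in the red tray that has its silhouette, lying flat on the tray floor and squarely on its silhouette, head on head and handle on handle; set them down rather than dropping or throwing them, and leave the aluminium bowl, the green tiffin carrier and the salt jar where they stand.

Things in the scene. Friction and masses are not known exactly. Their poses are not given: they have to be found in the camera images.
- tongs: steel tongs locked shut, rigid, 22 mm high, 140 g: two arms, black sleeves, scalloped heads at +x, hinge at -x; 39 mm wide and 21 high at the grip, parallel-sided 40 mm behind to 30 ahead of the origin. Reach 91 mm in +x, 152 in -x. Origin: underside, below the grip point behind the head. x: along it to the head (roughly away from the robot at first), z up. Lies on a 3 mm mat
- strainer: small steel strainer lying rim down, 90 g: mesh dome 68 mm wide, 32 high, centred 55 mm from the origin in +x; straight handle 14 mm wide, 12 high, from 20 mm ahead of the origin to 144 behind. Reaches 98 mm in +x. Origin: underside, below the grip point behind the head. x: along it to the head (roughly away from the robot at first), z up. Lies on a 3 mm mat
- spoon: wooden spoon, hollow up, 60 g: oval head 58 x 42 mm, 13 high, centred 61 mm from the origin in +x; handle 12 mm wide, top 13 mm up, to 150 mm behind the origin. Reaches 90 mm in +x. Origin: underside, below the grip point behind the head. x: along it to the head (roughly away from the robot at first), z up. Lies on a 3 mm mat
- tongs_tray: fixed red tray, 286 x 92 mm, rim 12 mm high, walls and floor 4 mm thick; flat cream silhouette of the tongs (two long arms with a slit between them) on its floor. Origin: under the tray, on its centre line, below the silhouette's grip point (where the utensil's origin belongs); tray reaches 115 mm from it in +x, 171 mm in -x. x: along the tray to the silhouette's head end, z up
- strainer_tray: fixed red tray, 286 x 108 mm, rim 12 mm high, walls and floor 4 mm thick; flat cream silhouette of the strainer (big disc and straight handle) on its floor. Origin: under the tray, on its centre line, below the silhouette's grip point (where the utensil's origin belongs); tray reaches 115 mm from it in +x, 171 mm in -x. x: along the tray to the silhouette's head end, z up
- spoon_tray: fixed red tray, 286 x 92 mm, rim 12 mm high, walls and floor 4 mm thick; flat cream silhouette of the spoon (small oval and straight handle) on its floor. Origin: under the tray, on its centre line, below the silhouette's grip point (where the utensil's origin belongs); tray reaches 115 mm from it in +x, 171 mm in -x. x: along the tray to the silhouette's head end, z up
- bowl: bystander: open aluminium bowl, 150 mm across the rim, 60 mm high, standing beyond the work. Origin: centre of its underside
- tiffin: bystander: closed green three-tier tiffin carrier with steel straps, a side clip and a black carrying handle, 110 mm across, 215 mm high, right of the trays. Origin: centre of its underside
- salt_jar: bystander: blue glazed salt jar with a wooden cap, 68 mm across, 100 mm high, left of the mat. Origin: centre of its underside

How it is judged:
At the end, for the whole second after the job is handed in: Each utensil lies in its own tray: origin within 15 mm of the tray origin seen from above (so head on head), lengths aligned within 0.15 rad, flat on the tray floor (tilt under 0.03 rad, underside 1 to 6.5 mm above the tray underside), released and at rest (horizontal distance between tongs and tongs_tray below 0.015 m and angle between the x axis of tongs and the x axis of tongs_tray, either way round below 0.15 rad and angle between each of tongs, strainer, spoon's own z axis and vertical below 0.03 rad and z of tongs in the frame of tongs_tray between 0.001 and 0.0065 m and linear speed of each of tongs, strainer, spoon below 0.02 m/s and angular speed of each of tongs, strainer, spoon below 0.2 rad/s and horizontal distance between strainer and strainer_tray below 0.015 m and angle between the x axis of strainer and the x axis of strainer_tray, either way round below 0.15 rad and z of strainer in the frame of strainer_tray between 0.001 and 0.0065 m and horizontal distance between spoon and spoon_tray below 0.015 m and angle between the x axis of spoon and the x axis of spoon_tray, either way round below 0.15 rad and z of spoon in the frame of spoon_tray between 0.001 and 0.0065 m); the robot touches nothing.
It fails at once if the bowl, the tiffin carrier or the salt jar is pushed more than 20 mm or tipped (distance of any of bowl, tiffin, salt_jar from where it was at the start of the episode above 0.02 m or angle between any of bowl, tiffin, salt_jar's own z axis and vertical above 0.2 rad).
It fails at once if the tongs falls freely: it is dropped from more than about 30 mm, or thrown (linear speed of tongs above 0.8 m/s and contact force between the fingers and tongs below 0.01 N).
It fails at once if the strainer falls freely: it is dropped from more than about 30 mm, or thrown (linear speed of strainer above 0.8 m/s and contact force between the fingers and strainer below 0.01 N).
It fails at once if the spoon falls freely: it is dropped from more than about 30 mm, or thrown (linear speed of spoon above 0.8 m/s and contact force between the fingers and spoon below 0.01 N).
It also fails if it takes over 88 s, if anything falls off the work surface, if the arm or the gripper's body presses on something with over 40 N, if the wrist force passes 120 N, or if a joint passes its speed limit or range.

### The arm

A 6-joint arm with a two-finger parallel gripper is mounted at the origin on the work surface. World frame = base frame: x ahead of the robot, y to its left, z up, the work surface at z = 0. Lengths are in m, angles in rad, forces in N, time in s.
With the tool pointing down it reaches from about 0.375 to 0.9 m from the base axis. Payload 3.1 kg.
Tool frame: the origin (TCP) lies midway between the tips of the shut fingers; the grasp point (between the pads) lies 19 mm behind it (manip.grip_depth is the distance from the TCP to the grasp point, in m); z points along the fingers, y is the line along which they close (so a half turn about z gives the same grasp; the last joint's range is limited). The gripper opens to 85 mm and grips with 20 to 120 N. Pads are 22 mm wide; open, the fingers measure 114 mm over their backs; the gripper's body (76 mm by 85 mm) begins 54 mm behind the grasp point. The pads swing forward as they close: fully open they stand 13 mm farther back than shut.
Start: joints at [0.976, 0.527, 1.433, -0, 1.181, -0.178], TCP at [0.253, 0.571, 0.231] pointing down, gripper open.
Joint ranges: [-3.08, 3.08], [-0.75, 2.2], [0.22, 2.44], [-1.43, 4.57], [0, 2.65], [-2.85, 2.85]. Speed limits (rad/s): [2.79, 2.79, 3.14, 3.14, 3.14, 3.14].

### API

Orientations are given as a unit quaternion [x, y, z, w].
In Python, from station import telemetry, snapshot, manip gives the robot as it stands. The module is installed in compiled form; this text tells all that it offers.
- The arm moves only by the shell command python3 -m crank 'ROWS' [OPENING] [FORCE]. ROWS is text: rows parted by semicolons, each of 6 numbers parted by spaces: the shift along the tool's x, y, z as a fraction of full scale, then the turn, a rotation vector about the tool's x, y, z as a fraction of full scale. A call has exactly 5 rows; each row shifts and turns the commanded pose from where the row before left it, along the tool's axes as they then stand; what a row does not reach is not made up. Full scale, the value 1, is 4 cm for a shift and 90 degrees for a turn. A row lasts 1/10 s, in which the tool goes at most 50 mm and 8.59 degrees, less where a joint would pass 70% of its speed; a pose out of reach is approached as far as the arm can. A call with a number of a shift or a turn outside -1 to 1 is refused whole. A call with a gripper value outside its range is refused whole. OPENING is the opening, from -1 (shut) to 1 (fully open), set as the call begins (- or left out, the last holds). The fingers move at their own pace and stop on an object; FORCE is the grip in N (left out, the last holds). Time passes only in rows, so rows that do not move let the fingers close, or fill a call up. It gives the time, the measured TCP pose, the force, the opening and the grip force at its end, in the units of the state.
- telemetry.sense(): the state, without advancing time (a new reading comes with each control period).
- snapshot(name): name is "side" or "top"; returns a dict with "image" (400x640x3 uint8, red, green, blue), "depth" (400x640 float32, m along the optical axis (not along the pixel's ray), 0 where there is no reading), "camera_matrix" (3x3 intrinsics, pixels), "rvec" (rotation vector, rad) and "tvec" (3), from world to camera coordinates, as OpenCV has them. Camera axes: x right, y down, z forward; pixel columns grow to the right and rows downward; lengths in m; the calibration is good to about 2 mm. A picture is of the moment at which its call begins.
- manip.sign_off(): hands the job in; it is judged then, once.
The state is a dict: "t": time; "q": joint angles; "qd": joint speeds; "tau": joint torques, N m; "tcp_pos": TCP position; "tool_rot": TCP orientation; "force": force on the tool from outside, world axes, zero at the start; "ft_torque": the same for the moment, N m; "finger_gap": opening from 0.0 (shut) to 1.0 (fully open); "gripper_force": force on a finger pad.
Only numpy, scipy, OpenCV 4.12 (cv2) and the standard library are available. Lean on these libraries where they do the work, as an engineer would, in place of code of your own. Each camera call takes 0.05 s, during which the arm holds its last target. There are 200 camera calls.

## Working session

There is one attempt and no reset: what is moved stays moved. The work goes in short steps, Python scripts to look and compute and a shell command to move; the robot and the scene stay as the last step left them, time stands still between calls to the robot, and variables do not carry over. Pictures are saved under pics/ and viewed, at most 14 in all, crops included, and the job is handed in when it is done.

```bash
mkdir -p pics
python3 - <<'E'
from station import telemetry, snapshot, manip
import cv2, numpy as np, pickle
s=telemetry.sense(); print(s)
for n in("top","side"):
    d=snapshot(n); pickle.dump(d,open(n+".pkl","wb")); cv2.imwrite(f"pics/{n}0.png",d["image"][...,::-1])
    print(n,d["camera_matrix"],d["rvec"],d["tvec"])
E
```

```text
{'t': 0.0, 'q': array([ 9.75505682e-01,  5.28451320e-01,  1.43390828e+00,  3.68354971e-05,
        1.18142952e+00, -1.78486777e-01]), 'qd': array([ 0.00065017, -0.00038737, -0.0008013 , -0.00019189,  0.00026759,
       -0.00065446]), 'tau': array([ 3.71782862e-04, -4.42353666e+01, -1.78027278e+01, -1.79952531e-04,
        8.49402597e-03, -2.55330477e-06]), 'tcp_pos': array([0.25256767, 0.57090115, 0.23034086]), 'tool_rot': array([ 2.06903410e-01,  9.78360758e-01, -1.01063282e-03, -4.30145402e-04]), 'force': array([ 0.39310648,  0.62050515, -0.03526138]), 'ft_torque': array([-0.02322589,  0.04798339, -0.0025569 ]), 'gripper_force': 0.0, 'finger_gap': 1.0066600463687534}
top [[388.3944741    0.         319.88084927]
 [  0.         388.3944741  202.77955518]
 [  0.           0.           1.        ]] [ 2.19609254 -2.00836629  0.22647797] [-0.0501006   0.6025282   1.34667872]
side [[420.41322237   0.         320.65427348]
 [  0.         420.41322237 207.0019516 ]
 [  0.           0.           1.        ]] [ 2.01927061 -0.80874526  0.42361585] [-0.4324833   0.27991603  0.99664034]
```

View pics/top0.png

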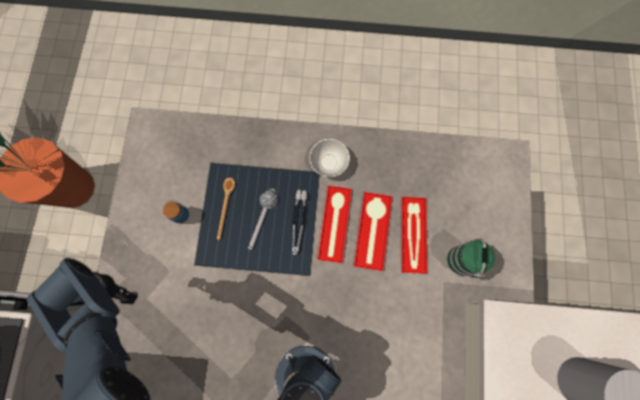

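View pics/side0.png

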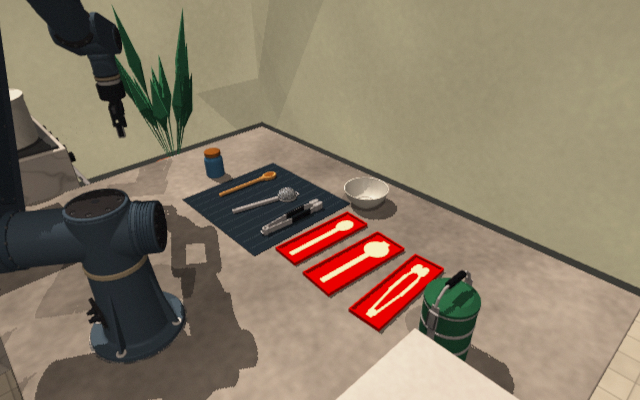

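```bash
cat > h.py <<'E'
import cv2, numpy as np
from scipy.spatial.transform import Rotation as R
# rectified view of plane z: px u -> y=Y0-u*mm, v -> x=X0-v*mm
def rect(d,z,X0,Y0,w,h,mm=.001):
    def proj(P): return cv2.projectPoints(np.array(P,float),d["rvec"],d["tvec"],d["camera_matrix"],None)[0].reshape(-1,2)
    c=[(0,0),(w,0),(w,h),(0,h)]
    src=proj([(X0-v*mm,Y0-u*mm,z) for u,v in c]).astype(np.float32)
    return cv2.warpPerspective(d["image"],cv2.getPerspectiveTransform(src,np.array(c,np.float32)),(w,h),flags=cv2.INTER_CUBIC)
def world(d,u,v,z):
    Rm=cv2.Rodrigues(d["rvec"])[0]; c=-Rm.T@np.ravel(d["tvec"])
    r=Rm.T@np.linalg.inv(d["camera_matrix"])@[u,v,1]; return c+r*(z-c[2])/r[2]
E
python3 - <<'E'
from h import *; import pickle
d=pickle.load(open("top.pkl","rb"))
for a in[(200,165),(200,268),(425,270),(425,200),(330,158)]: print(a,world(d,*a,0).round(3))
X0,Y0=.75,.37
im=rect(d,.012,X0,Y0,800,480); 
g=im.copy()
for k in range(0,800,50): cv2.putText(g,f"{k}",(k,8),0,.3,(255,255,255)); 
for k in range(0,480,50): cv2.putText(g,f"{k}",(0,k+4),0,.3,(255,255,255)); 
cv2.imwrite("pics/rect0.png",g[...,::-1])
im=rect(d,.004,X0,Y0,800,480)
hsv=cv2.cvtColor(im,cv2.COLOR_RGB2HSV)
red=((hsv[...,0]<8)|(hsv[...,0]>172))&(hsv[...,1]>150)&(hsv[...,2]>100)
cs,_=cv2.findContours(red.astype(np.uint8),cv2.RETR_EXTERNAL,cv2.CHAIN_APPROX_NONE)
for c in cs:
    if cv2.contourArea(c)<8000: continue
    (u,v),sz,a=cv2.minAreaRect(c); print("red",u,v,sz,a)
    m=np.zeros(red.shape,np.uint8); cv2.drawContours(m,[c],-1,1,-1); m=(m>0)&~red
    m=cv2.morphologyEx(m.astype(np.uint8),cv2.MORPH_OPEN,np.ones((5,5)))
    yy,xx=np.nonzero(m); b=cv2.fitLine(np.c_[xx,yy].astype(np.float32),cv2.DIST_L2,0,.01,.01).ravel(); print(" sil",b,yy.min(),yy.max(),len(yy))
E
```

```text
(200, 165) [0.727 0.482 0.   ]
(200, 268) [0.336 0.421 0.   ]
(425, 270) [ 0.402 -0.403  0.   ]
(425, 200) [ 0.666 -0.395  0.   ]
(330, 158) [ 0.802 -0.019  0.   ]
red 725.6909790039062 218.85009765625 (285.2003479003906, 93.71788024902344) 87.41212463378906
 sil [4.4225764e-02 9.9902159e-01 7.2416888e+02 2.1012978e+02] 98 347 7667
red 573.1570434570312 218.44078063964844 (108.93402862548828, 285.8080749511719) 4.018309116363525
 sil [ 7.1071573e-02 -9.9747121e-01  5.7403967e+02  1.8896965e+02] 90 344 8996
red 427.66021728515625 204.56861877441406 (92.80696868896484, 285.10162353515625) 2.9609360694885254
 sil [ 5.1721212e-02 -9.9866158e-01  4.2735321e+02  1.8927383e+02] 83 331 6880
```

View pics/rect0.png

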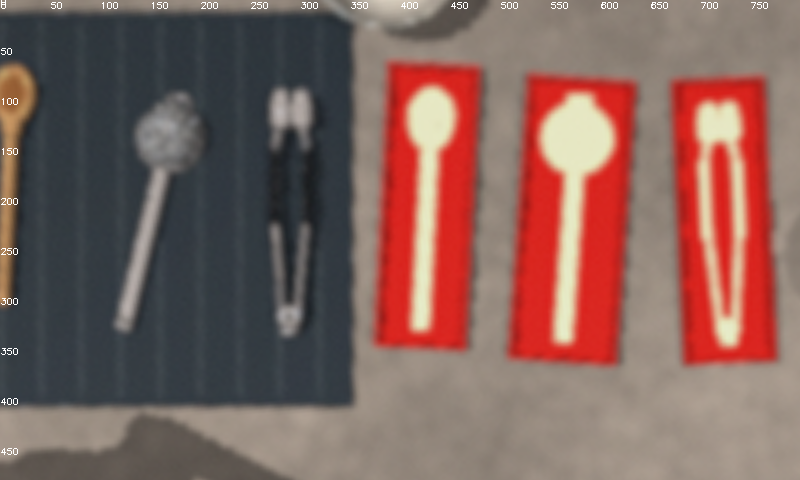

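Run:
```python
from h import *; import pickle
d=pickle.load(open("top.pkl","rb"))
print("cam",world(d,320,203,0),(-cv2.Rodrigues(d["rvec"])[0].T@np.ravel(d["tvec"])))
X0,Y0=.75,.45
def seg(z,u0,u1):
    im=rect(d,z,X0,Y0,800,480).astype(int)[20:395,u0:u1]
    m=((im[...,0]>90)).astype(np.uint8)   # mat is dark blue
    n,l,st,_=cv2.connectedComponentsWithStats(m); k=1+np.argmax(st[1:,4]); yy,xx=np.nonzero(l==k); return xx+u0,yy+20
for nm,z,u0,u1,rm in(("spoon",.012,40,160,90),("strainer",.012,170,300,98),("tongs",.018,330,420,91)):
    x,y=seg(z,u0,u1)
    top=y.min(); h=y>top+(100 if nm!="tongs" else 0)
    l=cv2.fitLine(np.c_[x[h],y[h]].astype(np.float32),cv2.DIST_L2,0,.01,.01).ravel()
    dv=l[:2]*(-np.sign(l[1])); p=l[2:]
    t=(np.c_[x,y]-p)@dv; lo,hi=t.min(),t.max()
    o=p+dv*((lo+hi)/2+{"spoon":30,"strainer":23,"tongs":30.5}[nm])
    print(nm,"len",hi-lo,"origin",(X0-o[1]/1e3).round(4),(Y0-o[0]/1e3).round(4),"yaw",np.arctan2(-dv[0],-dv[1]).round(4))
```

```text
cam [ 6.18434729e-01  4.18789021e-03 -2.22044605e-16] [ 0.29911556 -0.01537416  1.44547134]
spoon len 244.6287537701428 origin 0.5951 0.3617 yaw -0.0477
strainer len 246.16981837153435 origin 0.5608 0.2138 yaw -0.2439
tongs len 111.05479227751493 origin 0.499 0.0813 yaw 0.0037
```

```bash
cat > go.py <<'E'
# usage: go.py x y z yaw -> total tool-axis shift and turn (full-scale units) to reach the target with tool y at 90deg+yaw
import sys; from h import *; from station import telemetry
s=telemetry.sense(); x,y,z,yaw=map(float,sys.argv[1:5])
A=R.from_quat(s["tool_rot"]); T=R.from_matrix(np.c_[[-np.cos(yaw),-np.sin(yaw),0],[-np.sin(yaw),np.cos(yaw),0],[0,0,-1]])
print("t",round(s["t"],2),"tcp",s["tcp_pos"].round(4),"gap",round(s["finger_gap"],3),"grip",round(s["gripper_force"],1),"F",s["force"].round(1))
dp=np.array([x,y,z])-s["tcp_pos"]
print("shift(now axes)",(A.inv().apply(dp)/.04).round(3),"shift(after turn)",(T.inv().apply(dp)/.04).round(3),"turn",((A.inv()*T).as_rotvec()/(np.pi/2)).round(4))
E
python3 -m crank '0 0 0 0 0 -0.047;0 0 0 0 0 -0.047;0 0 0 0 0 -0.047;0 0 0 0 0 -0.047;0 0 0 0 0 -0.047' 1 60; python3 go.py .595 .3617 .08 -.0477
```

```text
t: 0.6
tcp_pos: [0.2527, 0.5711, 0.2307]
tool_rot: [0.022, 1.0, -0.001, -0.0]
force: [0.2, -0.1, -1.3]
finger_gap: 1.001
gripper_force: 0.0
t 0.6 tcp [0.2527 0.5711 0.2307] gap 1.001 grip 0.0 F [ 0.2 -0.1 -1.3]
shift(now axes) [-8.785 -4.844  3.767] shift(after turn) [-8.797 -4.822  3.768] turn [-0.0007 -0.0005  0.0019]
```

```bash
python3 -m crank '-0.4 -0.2 0.1 0 0 0;-0.9 -0.5 0.2 0 0 0;-0.95 -0.5 0.2 0 0 0;-0.95 -0.5 0.3 0 0 0;-0.95 -0.5 0.3 0 0 0' >/dev/null;python3 -m crank '-0.95 -0.55 0.4 0 0 0;-0.95 -0.55 0.5 0 0 0;-0.95 -0.55 0.5 0 0 0;-0.95 -0.55 0.6 0 0 0;-0.84 -0.42 0.6 0 0 0' >/dev/null; python3 -m crank '0 0 0 0 0 0;0 0 0 0 0 0;0 0 0 0 0 0;0 0 0 0 0 0;0 0 0 0 0 0' > /dev/null; python3 go.py .595 .3617 .006 -.0477
python3 - <<'E'
from station import snapshot; import cv2,numpy as np
o=[]
for n,b in(("top",(160,140,160,120)),("side",(190,130,160,120))):
    x,y,w,h=b; o.append(cv2.resize(snapshot(n)["image"][y:y+h,x:x+w],(400,300),interpolation=cv2.INTER_CUBIC))
cv2.imwrite("pics/a1.png",np.hstack(o)[...,::-1])
E
```

```text
t 2.1 tcp [0.5944 0.3633 0.0845] gap 1.001 grip 0.0 F [ 0.6 -0.4  0. ]
shift(now axes) [-0.016 -0.039  1.962] shift(after turn) [-0.018 -0.038  1.962] turn [0.0004 0.0007 0.001 ]
```

View pics/a1.png

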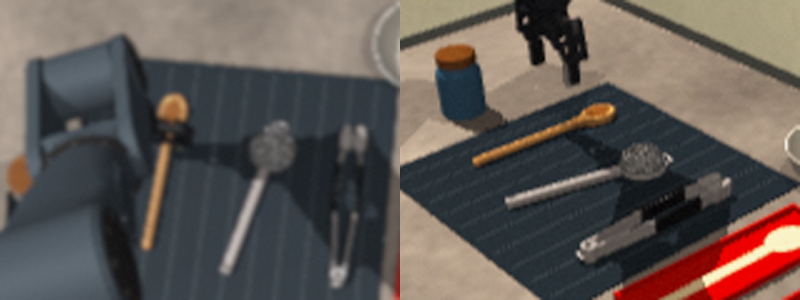

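The left crop shows the open gripper straddling the spoon neck at about (172,130). In the right crop it hangs above the spoon, clear of the jar, so I'm descending to grasp.

```bash
python3 -m crank '-0.02 -0.04 0.5 0 0 0;0 0 0.6 0 0 0;0 0 0.5 0 0 0;0 0 0.26 0 0 0;0 0 0.1 0 0 0' 0.2 >/dev/null; python3 -m crank '0 0 0 0 0 0;0 0 0 0 0 0;0 0 0 0 0 0;0 0 0 0 0 0;0 0 0 0 0 0' -1 60 >/dev/null;python3 -m crank '0 0 0 0 0 0;0 0 0 0 0 0;0 0 0 0 0 0;0 0 0 0 0 0;0 0 0 0 0 0' >/dev/null; python3 go.py .5734 -.0591 .0075 -.0517
python3 -m crank '0 0 -0.1 0 0 0;0 0 -0.4 0 0 0;0 0 -0.7 0 0 0;0 0 -0.6 0 0 0;0 0 -0.2 0 0 0' >/dev/null; python3 go.py .5734 -.0591 .08 -.0517
```

```text
t 3.7 tcp [0.5967 0.361  0.0064] gap 0.116 grip 61.5 F [-0.8  0.4  6.2]
shift(now axes) [  0.08  -10.518  -0.038] shift(after turn) [  0.038 -10.518  -0.026] turn [0.0007 0.0015 0.0025]
t 4.2 tcp [0.5975 0.3613 0.0887] gap 0.119 grip 60.8 F [ 0.6  0.4 -0.3]
shift(now axes) [  0.104 -10.528   0.191] shift(after turn) [  0.059 -10.528   0.217] turn [0.0015 0.0034 0.0026]
```

```bash
Z='0 0 0 0 0 0'; python3 -m crank '0 -0.3 0 0 0 0;0 -0.6 0 0 0 0;0 -0.9 0 0 0 0;0 -1 0 0 0 0;0 -1 0 0 0 0' >/dev/null; python3 -m crank '0 -1 0 0 0 0;0 -1 0 0 0 0;0 -1 0 0 0 0;0 -1 0 0 0 0;0 -0.9 0 0 0 0' >/dev/null; python3 -m crank '0 -0.8 0 0 0 0;0 -0.6 0 0 0 0;0 -0.3 0 0 0 0;0 -0.1 0 0 0 0;0 0 0 0 0 0' >/dev/null; python3 go.py .575 -.0591 .0075 -.0517
python3 - <<'E'
from station import snapshot; import cv2,numpy as np
o=[]
for n,b in(("top",(290,150,160,120)),("side",(250,130,160,120))):
    x,y,w,h=b; o.append(cv2.resize(snapshot(n)["image"][y:y+h,x:x+w],(400,300),interpolation=cv2.INTER_CUBIC))
cv2.imwrite("pics/a2.png",np.hstack(o)[...,::-1])
E
```

```text
t 5.7 tcp [ 0.575  -0.0589  0.0844] gap 0.114 grip 60.8 F [ 0.2  1.  -0.4]
shift(now axes) [-0.002 -0.006  1.923] shift(after turn) [ 0.    -0.005  1.923] turn [ 0.0004 -0.0009  0.0021]
```

View pics/a2.png

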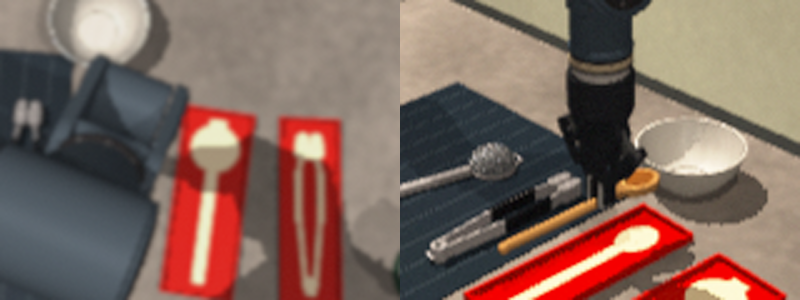

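The spoon is held level between the fingers (right crop, about 600,195), and the bowl is clear. Lowering it onto the spoon tray.

```bash
Z='0 0 0 0 0 0'; python3 -m crank '0 0 0.4 0 0 0;0 0 0.5 0 0 0;0 0 0.5 0 0 0;0 0 0.3 0 0 0;0 0 0.12 0 0 0' >/dev/null; python3 -m crank '0 0 0.05 0 0 0;0 0 0.03 0 0 0;0 0 0.02 0 0 0;0 0 0 0 0 0;0 0 0 0 0 0'; python3 go.py .575 -.0591 .0075 -.0517
```

```text
t: 6.8
tcp_pos: [0.576, -0.0591, 0.0086]
tool_rot: [0.024, 1.0, -0.0, 0.0]
force: [0.4, -0.1, -0.8]
finger_gap: 0.12
gripper_force: 60.8
t 6.8 tcp [ 0.576  -0.0591  0.0086] gap 0.12 grip 60.8 F [ 0.4 -0.1 -0.8]
shift(now axes) [ 0.025 -0.     0.028] shift(after turn) [ 0.025 -0.     0.028] turn [-0.0001  0.0006  0.0025]
```

```bash
python3 -m crank '0 0 0.03 0 0 0;0 0 0 0 0 0;0 0 0 0 0 0;0 0 0 0 0 0;0 0 0 0 0 0' > /dev/null; python3 -m crank '0 0 0 0 0 0;0 0 0 0 0 0;0 0 0 0 0 0;0 0 0 0 0 0;0 0 0 0 0 0' -0.4; python3 -m crank '0 0 -0.2 0 0 0;0 0 -0.5 0 0 0;0 0 -0.6 0 0 0;0 0 -0.6 0 0 0;0 0 -0.2 0 0 0' >/dev/null; python3 go.py .5608 .2138 .09 -.2439
```

```text
t: 7.8
tcp_pos: [0.5756, -0.0589, 0.0067]
tool_rot: [0.024, 1.0, 0.0, -0.0]
force: [-0.6, 0.5, -0.1]
finger_gap: 0.296
gripper_force: 0.0
t 8.3 tcp [ 0.5772 -0.0594  0.0937] gap 0.3 grip 0.0 F [ 0.3 -0.7 -0.8]
shift(now axes) [0.735 6.803 0.081] shift(after turn) [2.048 6.529 0.093] turn [-0.0005  0.0031  0.125 ]
```

```bash
python3 -m crank '0.1 0.5 0 0 0 0;0.1 0.9 0 0 0 0;0.1 1 0 0 0 0;0.1 1 0 0 0 0;0.1 1 0 0 0 0' 0.2 >/dev/null; python3 -m crank '0.1 1 0 0 0 0;0.1 0.9 0 0 0 0;0.03 0.5 0 0 0 0.042;0 0 0 0 0 0.042;0 0 0 0 0 0.041' >/dev/null; python3 -m crank '0 0 0.3 0 0 0;0 0 0.3 0 0 0;0 0 0.2 0 0 0;0 0 0 0 0 0;0 0 0 0 0 0' >/dev/null; python3 go.py .5608 .2138 .006 -.2439
python3 - <<'E'
from h import *
from station import snapshot
o=[]
for n,b in(("top",(220,150,160,120)),("side",(210,130,200,150))):
    d=snapshot(n); x,y,w,h=b; o.append(cv2.resize(d["image"][y:y+h,x:x+w],(400,300),interpolation=cv2.INTER_CUBIC))
cv2.imwrite("pics/a3.png",np.hstack(o)[...,::-1])
E
```

```text
t 9.8 tcp [0.5592 0.2138 0.0582] gap 0.595 grip 0.0 F [-0.2 -0.2  0.7]
shift(now axes) [-0.04   0.01   1.306] shift(after turn) [-0.039  0.009  1.306] turn [-0.0003 -0.0007 -0.0001]
```

View pics/a3.png

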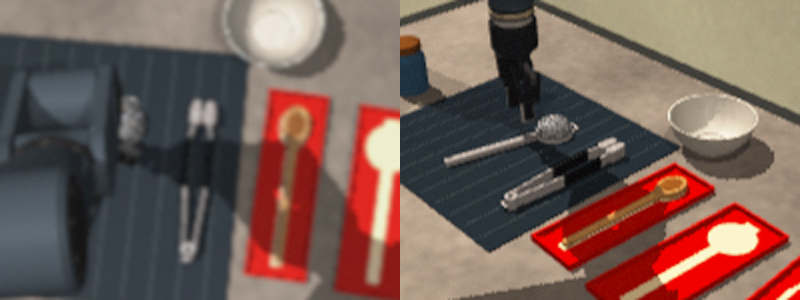

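The spoon lies on its silhouette (left crop, 290,180), and the gripper is behind the strainer dome. Descending and gripping.

```bash
python3 -m crank '-0.04 0.01 0.4 0 0 0;0 0 0.4 0 0 0;0 0 0.3 0 0 0;0 0 0.15 0 0 0;0 0 0.05 0 0 0' >/dev/null; python3 -m crank '0 0 0 0 0 0;0 0 0 0 0 0;0 0 0 0 0 0;0 0 0 0 0 0;0 0 0 0 0 0' -1 60 >/dev/null;python3 -m crank '0 0 0 0 0 0;0 0 0 0 0 0;0 0 0 0 0 0;0 0 0 0 0 0;0 0 0 0 0 0' >/dev/null; python3 go.py .5595 -.2051 .0075 -.0706
python3 -m crank '0 0 -0.1 0 0 0;0 0 -0.4 0 0 0;0 0 -0.7 0 0 0;0 0 -0.6 0 0 0;0 0 -0.4 0 0 0' >/dev/null; python3 go.py .5605 -.2051 .09 -.0706
```

```text
t 11.4 tcp [0.5616 0.2142 0.0077] gap 0.142 grip 61.1 F [-0.9  0.4  6.4]
shift(now axes) [-2.4810e+00 -1.0185e+01  2.0000e-03] shift(after turn) [-6.8700e-01 -1.0461e+01  5.0000e-03] turn [ 0.0003  0.0008 -0.1104]
t 11.9 tcp [0.5618 0.2143 0.0974] gap 0.138 grip 60.3 F [ 0.1  0.2 -1.1]
shift(now axes) [ -2.501 -10.182   0.181] shift(after turn) [ -0.708 -10.46    0.185] turn [ 0.0005  0.0015 -0.1104]
```

```bash
python3 -m crank '0 0 0 0 0 -0.025;0 0 0 0 0 -0.05;0 0 0 0 0 -0.035;0 -0.3 0 0 0 0;-0.07 -0.7 0 0 0 0' >/dev/null; python3 -m crank '-0.07 -0.9 0 0 0 0;-0.07 -1 0 0 0 0;-0.07 -1 0 0 0 0;-0.07 -1 0 0 0 0;-0.07 -1 0 0 0 0' >/dev/null; python3 -m crank '-0.07 -1 0 0 0 0;-0.07 -1 0 0 0 0;-0.07 -0.9 0 0 0 0;-0.07 -0.7 0 0 0 0;-0.07 -0.5 0 0 0 0' >/dev/null; python3 -m crank '0 -0.3 0.1 0 0 0;0 -0.16 0.2 0 0 0;0 0 0.2 0 0 0;0 0 0 0 0 0;0 0 0 0 0 0' > /dev/null;  python3 go.py .5605 -.2051 .0087 -.0706
python3 - <<'E'
from h import *
from station import snapshot
o=[]
for n,b in(("top",(290,150,160,120)),("side",(250,130,200,150))):
    d=snapshot(n); x,y,w,h=b; o.append(cv2.resize(d["image"][y:y+h,x:x+w],(400,300),interpolation=cv2.INTER_CUBIC))
cv2.imwrite("pics/a4.png",np.hstack(o)[...,::-1])
E
```

```text
t 13.9 tcp [ 0.5616 -0.2038  0.0742] gap 0.14 grip 60.3 F [ 0.4  0.1 -0.6]
shift(now axes) [ 0.021 -0.036  1.638] shift(after turn) [ 0.024 -0.034  1.638] turn [ 0.0008 -0.0012  0.0005]
```

View pics/a4.png

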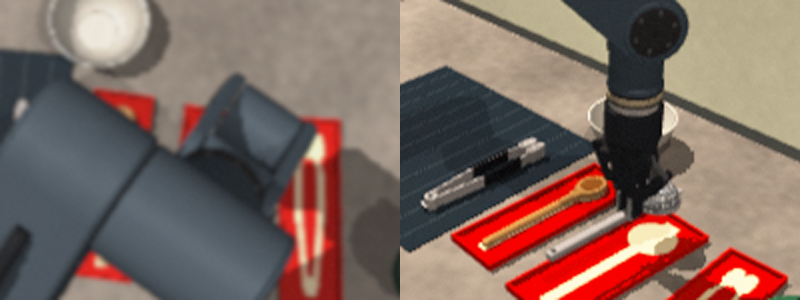

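The strainer is held level over its tray (right crop, handle at about 590,235). Lowering and releasing.

```bash
python3 -m crank '0.02 -0.035 0.4 0 0 0;0 0 0.5 0 0 0;0 0 0.4 0 0 0;0 0 0.2 0 0 0;0 0 0.08 0 0 0' >/dev/null; python3 -m crank '0 0 0.03 0 0 0;0 0 0.03 0 0 0;0 0 0 0 0 0;0 0 0 0 0 0;0 0 0 0 0 0'; python3 go.py .5605 -.2051 .0087 -.0706;  python3 -m crank '0 0 0 0 0 0;0 0 0 0 0 0;0 0 0 0 0 0;0 0 0 0 0 0;0 0 0 0 0 0' -0.4 >/dev/null; python3 go.py .5605 -.2051 .0087 -.0706; python3 -m crank '0 0 -0.2 0 0 0;0 0 -0.5 0 0 0;0 0 -0.6 0 0 0;0 0 -0.6 0 0 0;0 0 -0.2 0 0 0' >/dev/null; python3 go.py .568 .080 .09 -.006
```

```text
t: 15.0
tcp_pos: [0.5614, -0.2069, 0.0098]
tool_rot: [0.036, 0.999, -0.0, 0.0]
force: [0.1, 0.3, -1.7]
finger_gap: 0.139
gripper_force: 60.3
t 15.0 tcp [ 0.5614 -0.2069  0.0098] gap 0.139 grip 60.3 F [ 0.1  0.3 -1.7]
shift(now axes) [0.025 0.043 0.026] shift(after turn) [0.025 0.043 0.027] turn [-0.0002  0.0004 -0.0004]
t 15.5 tcp [ 0.5612 -0.2068  0.0094] gap 0.301 grip 0.0 F [ 0.4  0.5 -0.1]
shift(now axes) [0.02  0.041 0.017] shift(after turn) [0.02  0.041 0.017] turn [-0.      0.     -0.0004]
t 16.0 tcp [ 0.5627 -0.2076  0.0962] gap 0.304 grip 0.0 F [-0.1 -0.  -0.5]
shift(now axes) [0.378 7.181 0.138] shift(after turn) [-0.09   7.19   0.156] turn [-0.0016  0.0029 -0.0414]
```

```bash
python3 -m crank '0 0 0 0 0 -0.0414;0 0.5 0 0 0 0;-0.02 0.9 0 0 0 0;-0.02 1 0 0 0 0;-0.02 1 0 0 0 0' 1 >/dev/null; python3 -m crank '-0.01 1 0 0 0 0;-0.02 1 0 0 0 0;0 0.9 0 0 0 0;0 0.6 0 0 0 0;0 0.29 0 0 0 0' >/dev/null; python3 -m crank '0 0 0.3 0 0 0;0 0 0.3 0 0 0;0 0 0.2 0 0 0;0 0 0 0 0 0;0 0 0 0 0 0' >/dev/null; python3 go.py .568 .080 .004 -.006
python3 - <<'E'
from h import *
from station import snapshot
o=[]
for n,b in(("top",(270,150,160,120)),("side",(230,130,200,150))):
    d=snapshot(n); x,y,w,h=b; o.append(cv2.resize(d["image"][y:y+h,x:x+w],(400,300),interpolation=cv2.INTER_CUBIC))
cv2.imwrite("pics/a5.png",np.hstack(o)[...,::-1])
E
```

```text
t 17.5 tcp [0.5664 0.0798 0.0606] gap 0.998 grip 0.0 F [-0.5  0.3 -0.2]
shift(now axes) [-0.042  0.006  1.416] shift(after turn) [-0.041  0.006  1.416] turn [-0.     -0.0008 -0.0012]
```

View pics/a5.png

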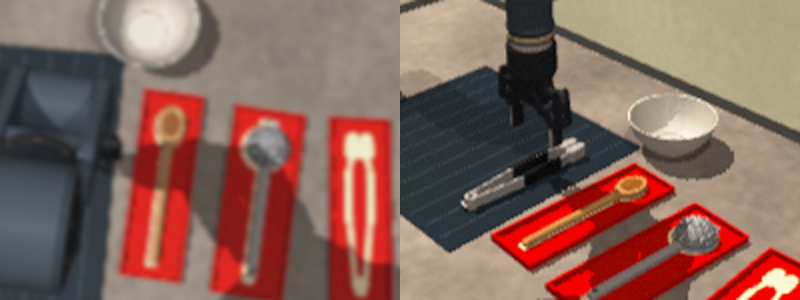

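Spoon and strainer lie on their silhouettes, and the gripper straddles the tongs' black sleeves (right crop, 530,140). Gripping the tongs.

```bash
python3 -m crank '-0.04 0 0.4 0 0 0;0 0 0.4 0 0 0;0 0 0.4 0 0 0;0 0 0.16 0 0 0;0 0 0.05 0 0 0' >/dev/null; python3 -m crank '0 0 0 0 0 0;0 0 0 0 0 0;0 0 0 0 0 0;0 0 0 0 0 0;0 0 0 0 0 0' -1 80 >/dev/null;python3 -m crank '0 0 0 0 0 0;0 0 0 0 0 0;0 0 0 0 0 0;0 0 0 0 0 0;0 0 0 0 0 0' >/dev/null; python3 go.py .559 -.3545 .006 .0445
python3 -m crank '0 0 -0.1 0 0 0;0 0 -0.4 0 0 0;0 0 -0.7 0 0 0;0 0 -0.6 0 0 0;0 0 -0.4 0 0 0' >/dev/null; python3 go.py .559 -.3545 .09 .0445
```

```text
t 19.1 tcp [0.5689 0.0808 0.006 ] gap 0.433 grip 81.8 F [-0.9  0.9  6. ]
shift(now axes) [ 1.8100e-01 -1.0883e+01  1.0000e-03] shift(after turn) [ 7.320e-01 -1.086e+01  1.000e-03] turn [-0.0001  0.0013 -0.0323]
t 19.6 tcp [0.5683 0.0808 0.0943] gap 0.436 grip 81.0 F [ 0.8 -0.4 -0.6]
shift(now axes) [  0.168 -10.884   0.109] shift(after turn) [  0.718 -10.862   0.108] turn [-0.0001  0.0007 -0.0322]
```

```bash
python3 -m crank '0 0 0 0 0 -0.0162;0 0 0 0 0 -0.016;0.02 -0.3 0 0 0 0;0.05 -0.7 0 0 0 0;0.06 -0.9 0 0 0 0' >/dev/null; python3 -m crank '0.07 -1 0 0 0 0;0.07 -1 0 0 0 0;0.07 -1 0 0 0 0;0.07 -1 0 0 0 0;0.07 -1 0 0 0 0' >/dev/null; python3 -m crank '0.07 -1 0 0 0 0;0.07 -1 0 0 0 0;0.07 -0.9 0 0 0 0;0.03 -0.6 0 0 0 0;0 -0.3 0 0 0 0' >/dev/null; python3 -m crank '0 -0.16 0.1 0 0 0;0 0 0.2 0 0 0;0 0 0.2 0 0 0;0 0 0 0 0 0;0 0 0 0 0 0' > /dev/null;  python3 go.py .559 -.3545 .007 .0445
python3 - <<'E'
from h import *
from station import snapshot
o=[]
for n,b in(("top",(310,150,160,120)),("side",(280,170,200,150))):
    d=snapshot(n); x,y,w,h=b; o.append(cv2.resize(d["image"][y:y+h,x:x+w],(400,300),interpolation=cv2.INTER_CUBIC))
cv2.imwrite("pics/a6.png",np.hstack(o)[...,::-1])
E
```

```text
t 21.6 tcp [ 0.5585 -0.3529  0.0723] gap 0.436 grip 81.0 F [ 0.   0.2 -0.7]
shift(now axes) [-0.011 -0.043  1.632] shift(after turn) [-0.009 -0.041  1.632] turn [ 0.0009 -0.0008  0.0009]
```

View pics/a6.png

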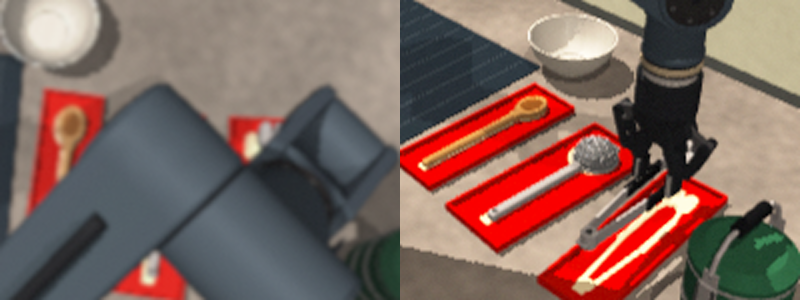

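The tongs are held over their tray (right crop, 620,210) and clear of the tiffin. Lowering and releasing with a limited opening, so the fingers stay inside the rim.

```bash
python3 -m crank '-0.01 -0.04 0.4 0 0 0;0 0 0.5 0 0 0;0 0 0.4 0 0 0;0 0 0.2 0 0 0;0 0 0.08 0 0 0' >/dev/null; python3 -m crank '0 0 0.03 0 0 0;0 0 0.02 0 0 0;0 0 0 0 0 0;0 0 0 0 0 0;0 0 0 0 0 0'; python3 go.py .559 -.3545 .007 .0445;  python3 -m crank '0 0 0 0 0 0;0 0 0 0 0 0;0 0 0 0 0 0;0 0 0 0 0 0;0 0 0 0 0 0' 0.08 >/dev/null; python3 go.py .559 -.3545 .007 .0445; python3 -m crank '0 0 -0.1 0 0 0;0 0 -0.4 0 0 0;0 0 -0.7 0 0 0;0 0 -0.9 0 0 0;0 0 -1 0 0 0' >/dev/null;python3 -m crank '0 0.3 -0.8 0 0 0;0 0.8 -0.7 0 0 0;0 1 0 0 0 0;0 1 0 0 0 0;0 1 0 0 0 0' >/dev/null;python3 -m crank '0 1 0 0 0 0;0 1 0 0 0 0;0 1 0 0 0 0;0 1 0 0 0 0;0 1 0 0 0 0' >/dev/null;python3 -m crank '0 1 0 0 0 0;0 1 0 0 0 0;0 1 0 0 0 0;0 0.6 0 0 0 0;0 0.2 0 0 0 0'
python3 - <<'E'
from h import *
from station import snapshot
import pickle
d=snapshot("top"); pickle.dump(d,open("end.pkl","wb"))
im=rect(d,.006,.73,.01,440,330); cv2.imwrite("pics/end.png",cv2.resize(im,(800,600))[...,::-1])
d=snapshot("side"); cv2.imwrite("pics/end_s.png",cv2.resize(d["image"][190:340,260:460],(800,600),interpolation=cv2.INTER_CUBIC)[...,::-1])
E
```

```text
t: 22.7
tcp_pos: [0.5594, -0.3563, 0.0083]
tool_rot: [-0.022, 1.0, -0.0, 0.0]
force: [-0.1, 0.3, -2.0]
finger_gap: 0.437
gripper_force: 81.0
t 22.7 tcp [ 0.5594 -0.3563  0.0083] gap 0.437 grip 81.0 F [-0.1  0.3 -2. ]
shift(now axes) [0.007 0.044 0.032] shift(after turn) [0.007 0.044 0.032] turn [-0.0004  0.0004 -0.0001]
t 23.2 tcp [ 0.5592 -0.3561  0.0078] gap 0.538 grip 0.0 F [0.6 0.3 0.3]
shift(now axes) [0.003 0.04  0.02 ] shift(after turn) [0.003 0.04  0.02 ] turn [-0.0001  0.0001 -0.0001]
t: 25.2
tcp_pos: [0.5359, 0.1619, 0.1931]
tool_rot: [-0.024, 1.0, 0.0, 0.001]
force: [-0.2, -0.0, 0.9]
finger_gap: 0.54
gripper_force: 0.0
```

View pics/end.png

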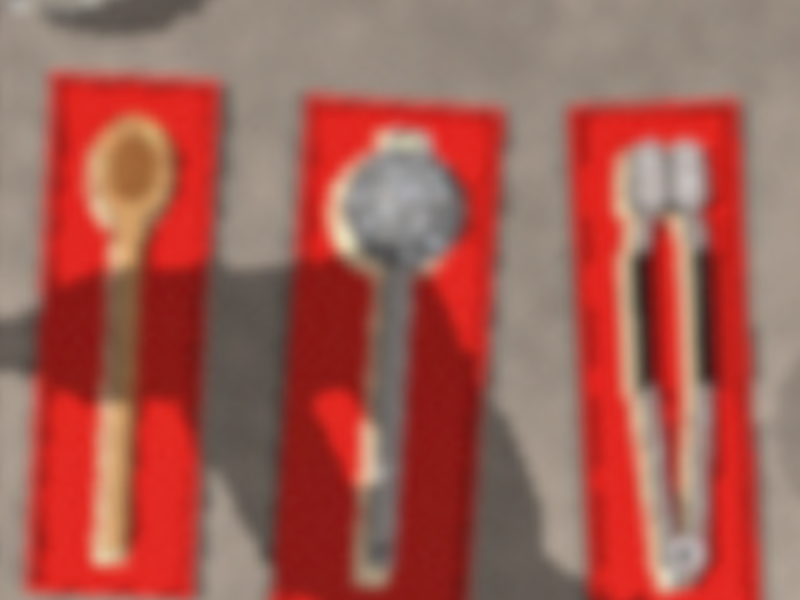

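View pics/end_s.png

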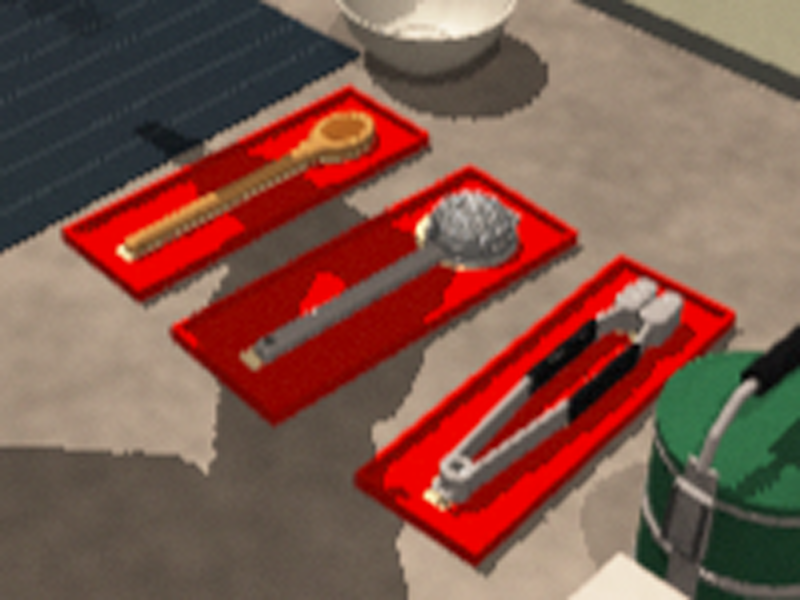

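Each utensil lies flat inside its own tray on its silhouette. The cream margins that show are a few mm, part of it the oversize silhouettes and viewing parallax. The arm is clear, so I'm handing in.

```bash
python3 -m crank '0 0 0 0 0 0;0 0 0 0 0 0;0 0 0 0 0 0;0 0 0 0 0 0;0 0 0 0 0 0' >/dev/null; python3 -c "from station import manip; print(manip.sign_off())"
```

```text
the job is handed in; nothing more can be done
None
```

The tongs, strainer and wooden spoon each lie flat on their silhouette in their own tray, a few mm off by eye in the final pictures; the arm touched no bystander, and the job was handed in at about 26 s (no verdict was returned).

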